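# Couple a vacuum sensor head to a test port

## Robot

A 7-joint arm with a two-finger parallel gripper is mounted at the origin on the work surface. World frame = base frame: x ahead of the robot, y to its left, z up, the work surface at z = 0. Lengths are in m, angles in rad, forces in N, time in s.
With the tool pointing down it reaches from about 0.4 to 0.85 m from the base axis. Payload 10.4 kg.
Tool frame: the origin (TCP) lies between the finger pads; the fingertips stand 11 mm ahead of it and the grasp point (between the pads) lies 8 mm behind it; x points along the fingers, y is the direction in which the jaws open and shut, and the axes are right-handed (so a half turn about x gives the same grasp; the last joint's range is limited). The gripper opens to 87 mm and grips with 3 to 60 N. Pads are 19 mm wide; open, the fingers measure 117 mm over their backs; the gripper's body (75 mm by 190 mm) begins 51 mm behind the grasp point.
Start: joints at [1.104, 0.332, -0.065, 1.46, 0.022, 1.35, -0.088], TCP at [0.268, -0.564, 0.234] pointing down, gripper open.
Joint ranges: [-2.6, 2.6], [-0.5, 2.12], [-1.47, 1.34], [0.16, 2.42], [-1.27, 4.41], [0.06, 2.06], [-2.6, 2.6]. Speed limits (rad/s): [2.22, 2.22, 2.79, 2.79, 3.14, 3.14, 3.14].

## Interface

Orientations are given as a unit quaternion [x, y, z, w].
In Python, from bench import r, cams, ticket gives the robot as it stands. The module is installed in compiled form; this text tells all that it offers.
- The arm moves only by the tool drive_tool, never from a script. Its argument "moves" is text: rows parted by semicolons, each of 5 numbers parted by spaces: the shift along the world's x, y, z in m, then the turn about the world's z in degrees, then the closure, from 0 (fully open) to 1 (shut). In form: x y z twist grip; .... A call has 1 to 20 rows; each row shifts and turns the commanded pose from where the row before left it; what a row does not reach is not made up. A row lasts 1/8 s, in which the tool goes at most 62.5 mm and 10.7 degrees, less where a joint would pass 70% of its speed; a pose out of reach is approached as far as the arm can. A call is refused whole if a number of a shift passes 0.0625 or a number of a turn 10.7, either way. A call with a gripper value outside its range is refused whole. The fingers move at their own pace and stop on an object; "newtons" is the grip in N (left out, the last holds). Time passes only in rows, so rows that do not move let the fingers close. It gives the time, the measured TCP pose, the force and the opening at its end, in the units of the state.
- r.read_state(): the state, without advancing time (a new reading comes with each control period).
- cams.camera(name): name is "side" or "top" or "wrist"; returns a dict with "color" (384x512x3 uint8, red, green, blue), "fx", "fy", "cx", "cy" (pixels), "extrinsics" (4x4, takes a point from camera to world coordinates). Camera axes: x right, y down, z forward; pixel columns grow to the right and rows downward; lengths in m; the calibration is good to about 2 mm. A picture is of the moment at which its call begins. There is no depth.
- ticket.close_job(): hands the job in, once; it reports no verdict.
The state is a dict: "time": time; "joint_positions": joint angles; "joint_vel": joint speeds; "joint_torque": joint torques, N m; "ee_pos": TCP position; "eef_rot": TCP orientation; "ft_force": force on the tool from outside, world axes, zero at the start; "torque": the same for the moment, N m; "width": finger opening in m.
Only numpy, scipy, OpenCV 4.12 (cv2) and the standard library are available. Lean on these libraries where they do the work, as an engineer would, in place of code of your own. Each camera call takes 0.05 s, during which the arm holds its last target.

## Task

First stand the blue sensor head upright, steel nose down, on the round green sanitising pad and let go of it for a moment. Then take it up again and stand it nose down in the mouth of the upright coupler, where the catches hold it up; pull the orange winged sleeve down so that the head drops fully home, then let the sleeve spring right back up to lock it. Leave the other things on the table where they are.

Things in the scene. Friction and masses are not known exactly. Their poses are not given: they have to be found in the camera images.
- plug: Loose vacuum sensor head, 0.30 kg, starts lying on a flat side: blue square block (44 x 44 mm, 42 mm along its axis, black ribs, white end face) with a round steel quick plug 36 mm long on the other end. Origin: centre of the blue block. x axis: from steel nose to white end face (x up = standing nose down); y, z normal to the flat sides. Stands by itself on its tip, 78 mm tall
- nose (a point): centre of the flat steel tip of the sensor head, 57 mm from the block's centre. Plug from tip to block: nose 34 mm diameter, 14 mm long, chamfered 2.5 mm to a flat 29 mm tip; neck 16 mm diameter, 10 mm long; shank 34 mm diameter, 12 mm long
- shoulder (a point): centre of the blue block's face from which the steel plug starts, 36 mm from the tip; it lies on the coupler's rim when home
- pad: Fixed round green sanitising pad, 120 mm diameter, 4 mm thick. Origin: centre of its underside, on the table
- station: Fixed test port; origin on the table below the coupler's axis, z up. Base plate 196 (x) x 120 (y) x 8 mm, metal block 90 x 90 mm up to 32 mm height, upright steel coupler tube (bore 37 mm, outside 50 mm) with its rim 80 mm above the table. Two yellow guard hoops of 12 mm tube at x = -90 and +90 mm, y = -50 to +50 mm, 156 mm high
- mouth (a point): centre of the coupler's mouth, level with the rim, 80 mm above the table; axes as the station's. With the sleeve up three brass catches block the bore 14 to 20 mm below the rim: a plug put in stands on them upright, shoulder 22 mm above the rim, and goes no further. When home the shoulder lies on the rim and the neck is level with the catches
- sleeve (a joint): travel of the orange spring sleeve: 0 = up (forward, locked), 0.012 m = fully pulled down. The catches move out with it and let the plug drop by its own weight at about 0.006 to 0.010 m. The spring takes about 4 N to start and 10 N fully down and returns the sleeve by itself; if the plug is not home the catches jam on it and the sleeve stays partly down
- wing_left (a point): centre of the top face of the sleeve's finger wing on the station's +y side: level orange plate 30 mm (station x) x 36 mm (y), 8 mm thick, top 100 mm above the table with the sleeve up, 56 mm from the coupler's axis. Pressing either wing or both straight down pulls the sleeve
- wing_right (a point): the same on the station's -y side
- spray: bystander: white bottle with red cap, 38 mm diameter, 75 mm tall; origin at its foot, z up
- vial: bystander: amber jar with black cap, 36 mm diameter, 70 mm tall; origin at its foot, z up
- tub: bystander: steel bowl, 100 mm diameter, 70 mm tall; origin at its foot, z up
- jar: bystander: glass jar with white cap, 70 mm diameter, 90 mm tall; origin at its foot, z up
- blank: bystander: black block 42 x 42 x 36 mm with a steel stub on top, 61 mm tall in all; origin at its foot, z up
- pack: bystander: sealed yellow food pack on a white film, 110 x 80 x 25 mm; origin at its underside, z up
Mind the look-alikes: they are no part of the job. What is shaped like the plug but yellow is not meant. Of the things shaped like the pad, the green one is meant.

How it is judged:
On the way, in this order (a step that is already met when the one before it is completed fails the run):
1. the sensor head stands upright, nose down, on the pad, let go (angle between plug's own x axis and vertical below 0.1 rad and horizontal distance between nose and pad below 0.055 m and height (world z) of nose below 0.009 m and contact force between the fingers and plug below 0.1 N and linear speed of plug below 0.03 m/s), for 0.3 s.
2. with the nose in the coupler's mouth, the sleeve is pulled down (value of joint sleeve above 0.006 m and horizontal distance between nose and mouth below 0.008 m and z of nose in the frame of mouth below 0 m).
At the end, for the whole second after the job is handed in: The sensor head is home in the coupler: its shoulder within 3 mm of the rim, within 5 mm of the axis, upright within 0.08 rad, at rest, and the sleeve is back up within 2 mm (z of shoulder in the frame of mouth below 0.003 m and horizontal distance between shoulder and mouth below 0.005 m and angle between plug's own x axis and vertical below 0.08 rad and value of joint sleeve below 0.002 m and linear speed of plug below 0.02 m/s); the robot touches nothing.
It fails at once if another thing on the table is shifted by more than 20 mm (distance of any of spray, vial, tub, jar, blank, pack from where it was at the start of the episode above 0.02 m).
It fails at once if another thing on the table is knocked over (angle between any of spray, vial, tub, jar, blank, pack's own z axis and vertical above 0.5 rad).
It also fails if it takes over 72 s, if anything falls off the work surface, if the arm or the gripper's body presses on something with over 40 N, if the wrist force passes 120 N, or if a joint passes its speed limit or range.

## Working session

There is one attempt and no reset: what is moved stays moved. The work goes in short steps, Python scripts to look and compute and a tool call to move; the robot and the scene stay as the last step left them, time stands still between calls to the robot, and variables do not carry over. Pictures are saved under pics/ and viewed, and the job is handed in when it is done.

Besides the shell and the picture viewer there is one more tool, called after "Request:" as a command line: name --argument value ..., lists and objects as JSON in quotes. drive_tool: Moves the arm, as the interface text tells. Its arguments: {"type":"object","properties":{"moves":{"type":"string"},"newtons":{"type":"number"}},"required":["moves"]}

```bash
mkdir -p pics
cat > h.py <<'E'
import numpy as np, cv2, json
from bench import r, cams, ticket
def snap(name,fn,crop=None,scale=1):
    c=cams.camera(name); im=c["color"][:,:,::-1].copy()
    np.savez(f"pics/{fn}.npz",im=im,E=c["extrinsics"],K=[c["fx"],c["fy"],c["cx"],c["cy"]])
    cv2.imwrite(f"pics/{fn}.png",im)
    return c
def crop(fn,x0,y0,x1,y1,s,out):
    im=np.load(f"pics/{fn}.npz")["im"]
    cv2.imwrite(f"pics/{out}.png",cv2.resize(im[y0:y1,x0:x1],None,fx=s,fy=s,interpolation=cv2.INTER_CUBIC))
def ray(fn,u,v,z):
    d=np.load(f"pics/{fn}.npz");E=d["E"];K=d["K"]
    p=E[:3,:3]@np.array([(u-K[2])/K[0],(v-K[3])/K[1],1]);o=E[:3,3]
    return o+p*(z-o[2])/p[2]
def proj(fn,P):
    d=np.load(f"pics/{fn}.npz");E=d["E"];K=d["K"]
    q=E[:3,:3].T@(np.array(P)-E[:3,3]); return np.array([K[0]*q[0]/q[2]+K[2],K[1]*q[1]/q[2]+K[3]])
E
python3 - <<'E'
from h import *
for n in ["top","side","wrist"]:
    c=snap(n,n+"0"); print(n,c["fx"],c["extrinsics"].round(3).tolist())
s=r.read_state();print({k:np.round(v,3).tolist() for k,v in s.items()})
E
```

```text
top 441.0039425889914 [[-0.026, -0.986, 0.164, 0.387], [-1.0, 0.028, 0.013, -0.04], [-0.017, -0.164, -0.986, 1.437], [0.0, 0.0, 0.0, 1.0]]
side 417.39133755648203 [[-0.837, -0.345, 0.425, 0.134], [-0.548, 0.527, -0.65, 0.688], [0.0, -0.777, -0.63, 0.775], [0.0, 0.0, 0.0, 1.0]]
wrist 272.5514829604986 [[0.43, -0.862, -0.27, 0.342], [-0.903, -0.41, -0.129, -0.529], [0.0, 0.3, -0.954, 0.386], [0.0, 0.0, 0.0, 1.0]]
{'time': 0.15, 'joint_positions': [1.104, 0.333, -0.065, 1.461, 0.022, 1.35, -0.089], 'joint_vel': [-0.001, -0.001, 0.0, -0.003, 0.0, -0.002, 0.001], 'joint_torque': [0.001, -62.363, 0.025, -39.014, -0.061, 0.037, 0.0], 'ee_pos': [0.268, -0.564, 0.233], 'eef_rot': [-0.69, -0.156, 0.69, -0.155], 'ft_force': [-0.219, 0.642, -0.191], 'torque': [0.003, -0.005, 0.082], 'width': 0.087}
```

View pics/top0.png

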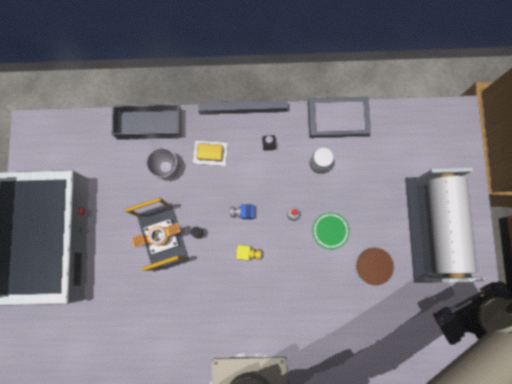

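View pics/side0.png

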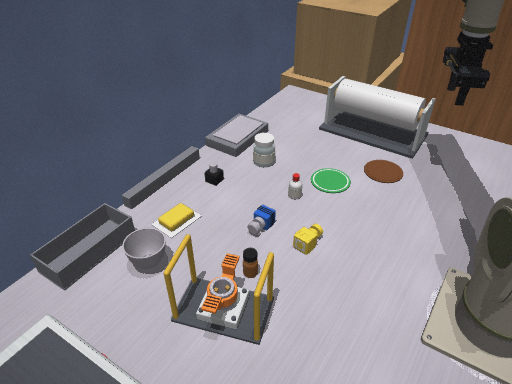

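View pics/wrist0.png

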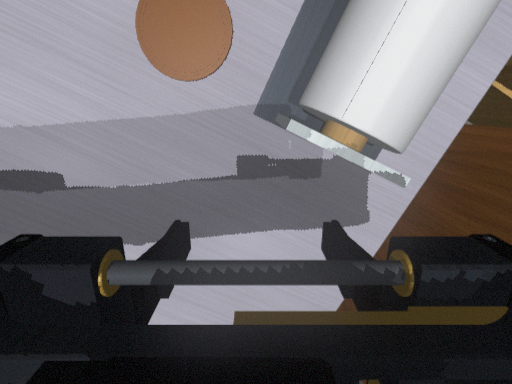

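The candidates for the head are blue (243,212) in the top view, which matches, and yellow (249,253), which is the look-alike. For the pad they are green (331,231), which matches, and brown (375,266). I'll zoom in to check.

Run:
```python
from h import *
crop("top0",215,185,290,275,7,"c1"); crop("side0",225,190,345,270,6,"c2"); crop("top0",115,185,215,280,7,"c3"); crop("side0",155,225,290,345,5,"c4")
print(proj("top0",[0.268,-0.564,0.234]))
d=np.load("pics/top0.npz")["im"].astype(int); b,g,rr=d[...,0],d[...,1],d[...,2]
m=((g>b+40)&(g>rr+40)).astype(np.uint8); ys,xs=np.nonzero(m); print(xs.min(),xs.max(),ys.min(),ys.max())
print("pad",ray("top0",(xs.min()+xs.max())/2,(ys.min()+ys.max())/2,.004))
```

```text
[460.34583946 308.23400208]
313 345 216 248
pad [ 0.49478422 -0.26677488  0.004     ]
```

View pics/c1.png

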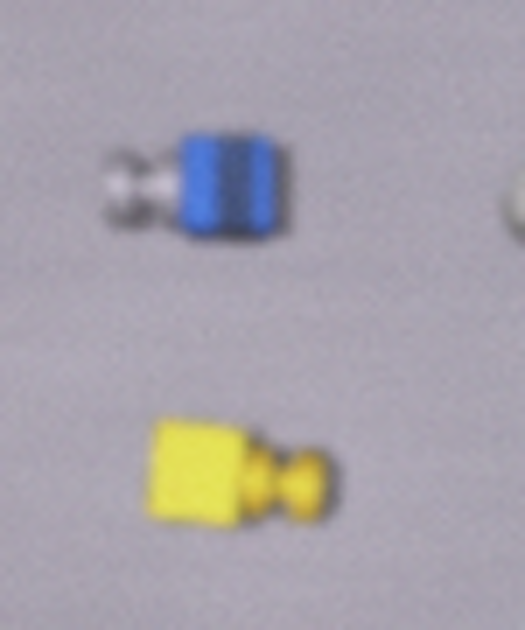

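View pics/c2.png

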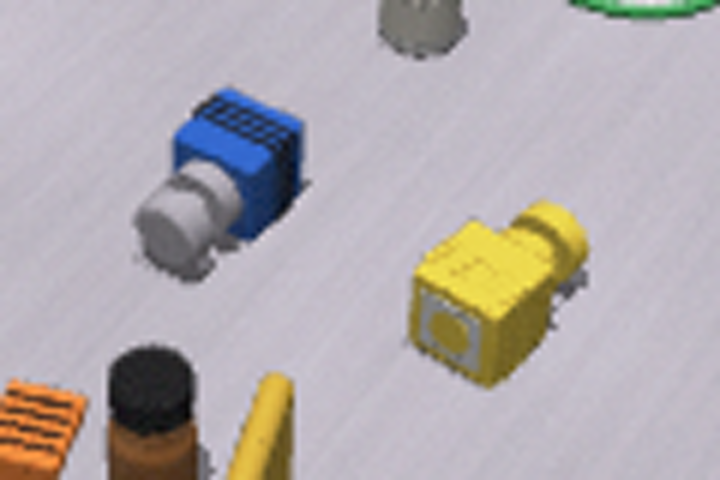

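View pics/c3.png

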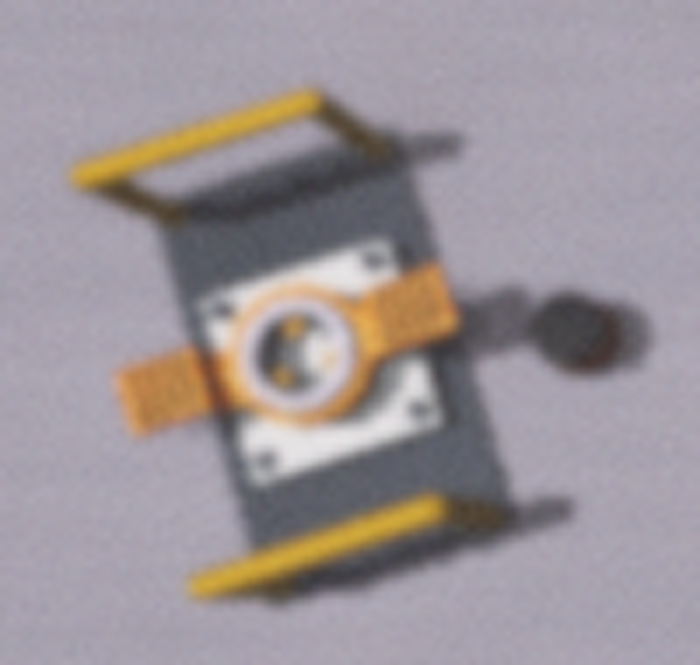

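View pics/c4.png

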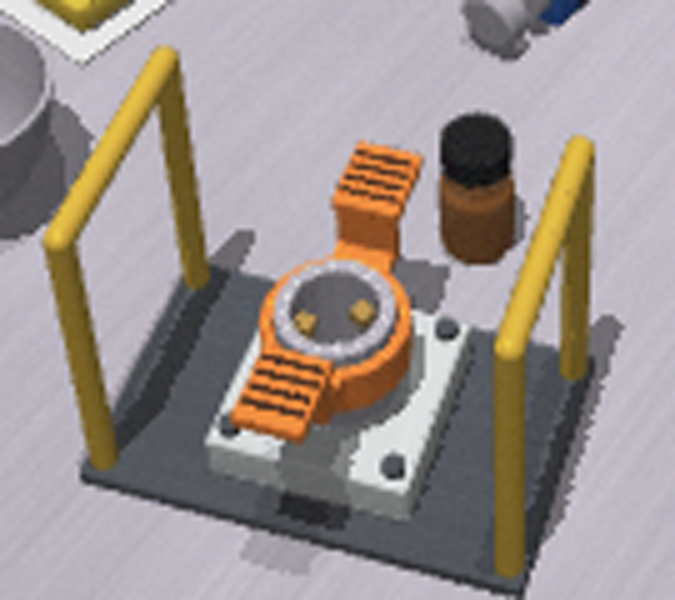

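Run:
```python
from h import *
f=lambda u,v,z,s=7,x0=215,y0=185,n="top0":ray(n,x0+u/s-.43,y0+v/s-.43,z)
for n,p in dict(TL=(181,133),BL=(181,238),TR=(280,133),BR=(280,238)).items(): print(n,f(*p,.044).round(4))
print("tip",f(105,187,.022).round(4))
# side: block top face corners
for p in [(225,88),(305,122),(262,172),(177,125)]: print("side top corner",f(*p,.044,6,225,190,"side0").round(4))
print("mouth",f(302,353,.08,7,115,185).round(4), "side",f(342,312,.08,5,155,225,"side0").round(4))
for a,p in dict(w1=(413,305),w2=(165,390)).items(): print(a,f(*p,.1,7,115,185).round(4))
for a,p in dict(w1=(378,180),w2=(282,392)).items(): print(a,"side",f(*p,.1,5,155,225,"side0").round(4))
for a,p in dict(h1=(75,180),h1b=(318,95),h2=(195,590),h2b=(443,503)).items(): print(a,f(*p,.150,7,115,185).round(4))
print("vial",f(567,325,.07,7,115,185).round(4))
```

```text
TL [0.59   0.0165 0.044 ]
BL [0.5419 0.0175 0.044 ]
TR [ 0.5887 -0.0287  0.044 ]
BR [ 0.5407 -0.0274  0.044 ]
tip [0.569 0.053 0.022]
side top corner [ 0.5855 -0.0244  0.044 ]
side top corner [ 0.5439 -0.0245  0.044 ]
side top corner [0.5425 0.0131 0.044 ]
side top corner [0.5897 0.0079 0.044 ]
mouth [0.494  0.2722 0.08  ] side [0.4901 0.2734 0.08  ]
w1 [0.512  0.2193 0.1   ]
w2 [0.478 0.327 0.1  ]
w1 side [0.5088 0.2213 0.1   ]
w2 side [0.4763 0.3286 0.1   ]
h1 [0.5641 0.353  0.15  ]
h1b [0.5975 0.2503 0.15  ]
h2 [0.392  0.2995 0.15  ]
h2b [0.4249 0.1969 0.15  ]
vial [0.5041 0.1566 0.07  ]
```

Run:
```python
from h import *
from scipy.spatial.transform import Rotation as R
s=r.read_state();M=R.from_quat(s["eef_rot"]).as_matrix();print(M.round(3)); print("jaw yaw",np.degrees(np.arctan2(M[1,1],M[0,1])),s["ee_pos"])
```

```text
[[-0.001  0.429 -0.903]
 [ 0.001 -0.903 -0.429]
 [-1.    -0.001  0.   ]]
jaw yaw -64.57270822340729 [ 0.2682373  -0.5642176   0.23294854]
```

Request:
drive_tool --moves "0.0248 0.0455 0 5.2 0;0.0248 0.0455 0 5.2 0;0.0248 0.0455 0 5.2 0;0.0248 0.0455 0 5.2 0;0.0248 0.0455 0 5.2 0;0.0248 0.0455 0 5.2 0;0.0248 0.0455 0 5.2 0;0.0248 0.0455 0 5.2 0;0.0248 0.0455 0 5.2 0;0.0248 0.0455 0 5.2 0;0.0248 0.0455 0 5.2 0;0.0248 0.0455 0 5 0;0 0 0 0 0;0 0 0 0 0" --newtons 4

```text
time: 1.9
ee_pos: [0.5658, -0.0189, 0.2332]
eef_rot: [-0.51, -0.49, 0.511, -0.489]
ft_force: [0.7, -0.7, 0.1]
width: 0.0869
```

Run:
```python
from h import *
snap("wrist","w1"); snap("side","s1")
from scipy.spatial.transform import Rotation as R
s=r.read_state();M=R.from_quat(s["eef_rot"]).as_matrix(); print("jaw yaw",np.degrees(np.arctan2(M[1,1],M[0,1])),s["ee_pos"],s["joint_positions"])
```

```text
jaw yaw -2.5025286199071015 [ 0.5656621  -0.0198933   0.23342264] [ 0.46331065  0.25694485 -0.60031333  1.59543002  0.14878282  1.33558819
 -0.20019158]
```

View pics/w1.png

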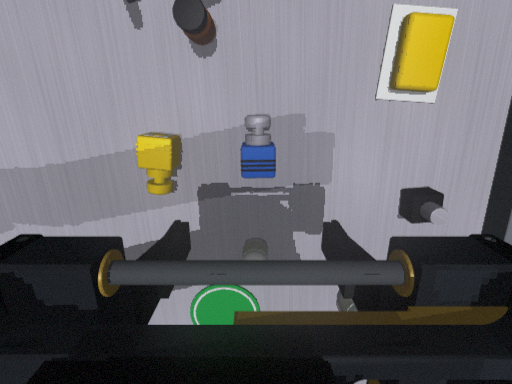

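Run:
```python
from h import *
crop("w1",220,100,300,190,7,"c5")
print(ray("w1",258,114,.022),proj("w1",[.5655,-.005,.044]))
```

```text
[0.57090329 0.05039606 0.022     ] [255.58146635 159.93100489]
```

View pics/c5.png

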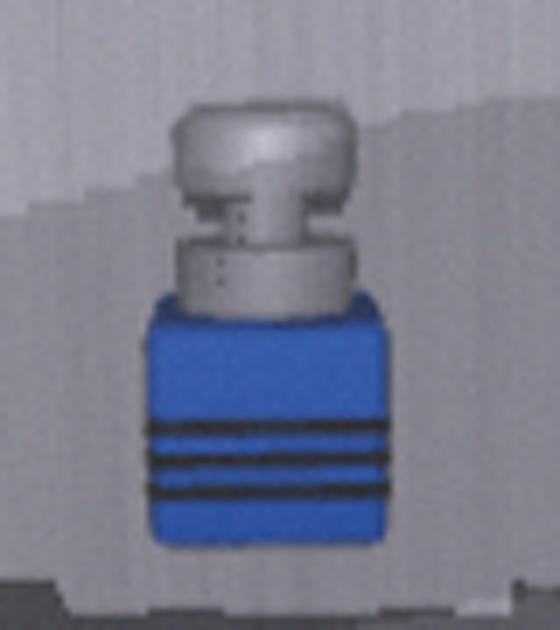

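Run:
```python
from h import *
for p in [(258,177.4),(258,146)]: print(ray("w1",*p,.044))
```

```text
[ 0.5676801  -0.02809977  0.044     ]
[0.56926281 0.01255895 0.044     ]
```

Request:
drive_tool --moves "0.002 -0.001 -0.05 0 0;0 0 -0.05 0 0;0 0 -0.05 0 0;0 0 -0.035 0 0;0 0 -0.02 0 0;0 0 -0.012 0 0;0 0 0 0 0;0 0 0 0 0.7;0 0 0 0 0.7;0 0 0 0 0.7;0 0 0 0 0.7;0 0 0 0 0.7" --newtons 4

```text
time: 3.5
ee_pos: [0.568, -0.0195, 0.0166]
eef_rot: [0.51, 0.49, -0.51, 0.49]
ft_force: [2.2, -0.5, -0.7]
width: 0.0449
```

Request:
drive_tool --moves "0 0 0 0 0.7;0 0 0.01 0 0.7;0 0 0.015 0 0.7;0 0 0.015 0 0.7;0 0 0.015 0 0.7;0 0 0.015 0 0.7;0 0 0.015 0 0.7;0 0 0 0 0.7;0 0 0 0 0.7"

```text
time: 4.62
ee_pos: [0.5677, -0.0196, 0.1011]
eef_rot: [-0.51, -0.49, 0.51, -0.489]
ft_force: [0.3, 1.1, -3.5]
width: 0.0442
```

Run:
```python
from h import *
snap("wrist","w2"); snap("side","s2"); crop("s2",200,120,360,240,5,"c6")
```

```text
(no output)
```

View pics/c6.png

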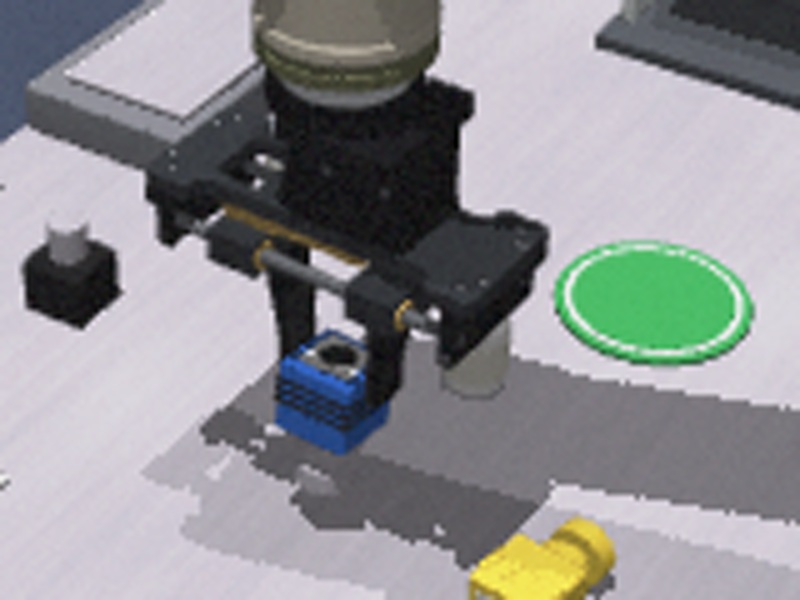

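View pics/w2.png

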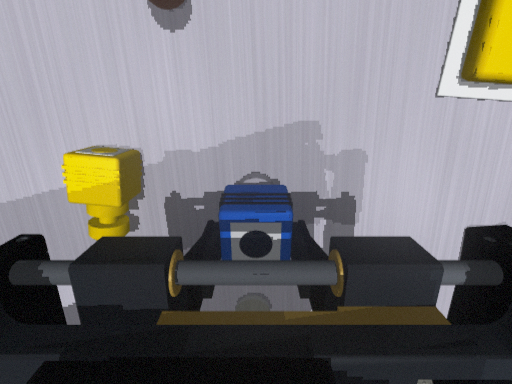

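The head swung upright by itself, with its white face up under the gripper. Next I carry it to the pad.

Request:
drive_tool --moves "0 0 0 0 0.7;0 0 0.035 0 0.7;0 0 0.035 0 0.7;-0.009 -0.031 0 0 0.7;-0.009 -0.031 0 0 0.7;-0.009 -0.031 0 0 0.7;-0.009 -0.031 0 0 0.7;-0.009 -0.031 0 0 0.7;-0.009 -0.031 0 0 0.7;-0.009 -0.031 0 0 0.7;-0.009 -0.03 0 0 0.7;0 0 0 0 0.7;0 0 -0.03 0 0.7;0 0 -0.03 0 0.7;0 0 -0.02 0 0.7;0 0 0 0 0.7;0 0 0 0 0.7" --newtons 8

```text
time: 6.85
ee_pos: [0.4967, -0.2662, 0.0925]
eef_rot: [0.51, 0.489, -0.51, 0.49]
ft_force: [-0.7, -0.4, -3.2]
width: 0.0441
```

Run:
```python
from h import *
snap("side","s3"); crop("s3",260,80,400,210,5,"c7"); snap("top","t3")
crop("t3",280,180,380,280,5,"c8")
```

```text
(no output)
```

View pics/c7.png

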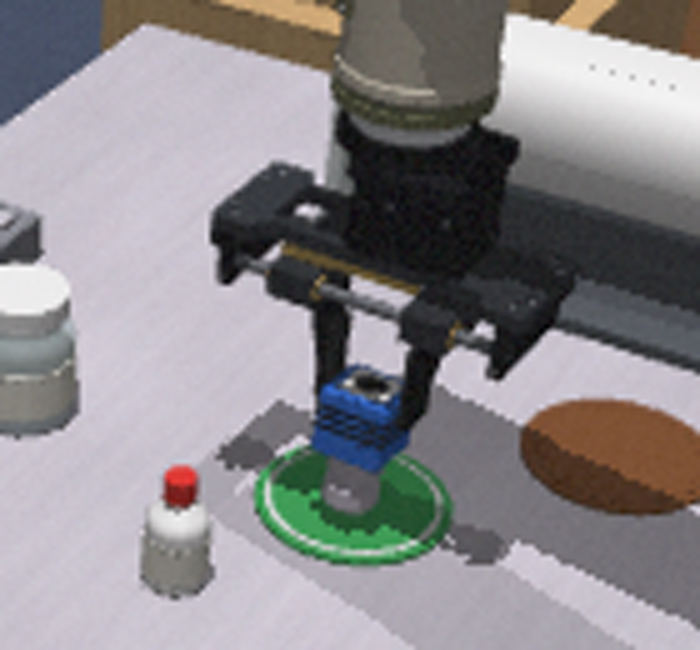

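Request:
drive_tool --moves "0 0 -0.012 0 0.7;0 0 -0.008 0 0.7;0 0 -0.004 0 0.7;0 0 -0.002 0 0.7;0 0 -0.002 0 0.7;0 0 0 0 0.7" --newtons 3

```text
time: 7.7
ee_pos: [0.4962, -0.2665, 0.0636]
eef_rot: [0.51, 0.489, -0.51, 0.49]
ft_force: [2.4, 0.5, 2.4]
width: 0.0445
```

Run:
```python
from h import *
snap("side","s4"); crop("s4",260,80,400,210,5,"c9")
```

```text
(no output)
```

View pics/c9.png

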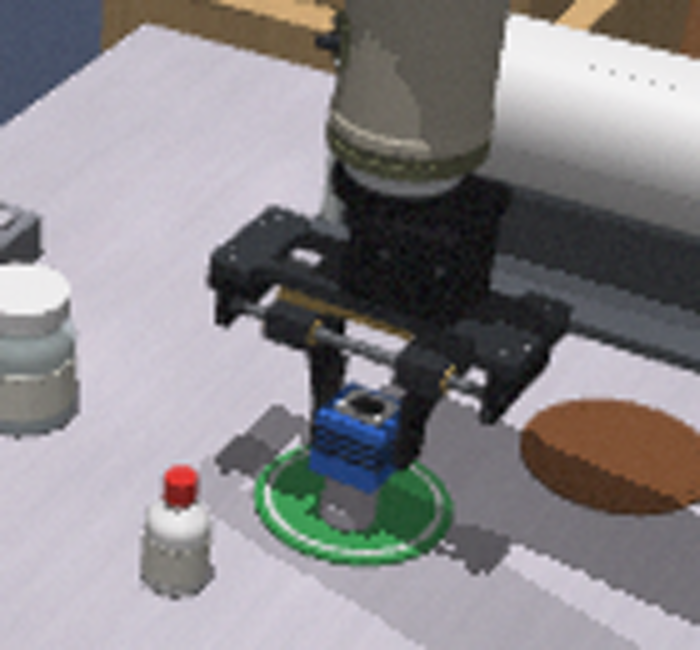

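Run:
```python
from h import *
f=lambda P:((proj("s4",P)-[260,80]+.4)*5).round(1)
c=np.array([.496,-.266,0])
a=np.radians(-2.5);ux=np.array([np.cos(a),np.sin(a),0]);uy=np.array([-ux[1],ux[0],0])
im=cv2.imread("pics/c9.png")
for z in (.04,.082):
    q=[f(c+sx*.022*ux+sy*.022*uy+[0,0,z]) for sx,sy in((1,1),(1,-1),(-1,-1),(-1,1))]; print(z,q)
    cv2.polylines(im,[np.int32(q)],True,(0,0,255),1)
p=[f(c+.017*np.array([np.cos(t),np.sin(t),0])+[0,0,.008]) for t in np.linspace(0,6.28,40)]
cv2.polylines(im,[np.int32(p)],True,(0,255,255),1)
cv2.imwrite("pics/c10.png",cv2.resize(im[350:570,220:480],None,fx=3,fy=2.7))
```

```text
0.04 [array([308.7, 464.3]), array([344.2, 429. ]), array([409.9, 454.2]), array([375.4, 490.6])]
0.082 [array([315.7, 405.9]), array([351.8, 371.2]), array([419.1, 396. ]), array([384. , 431.8])]
```

View pics/c10.png

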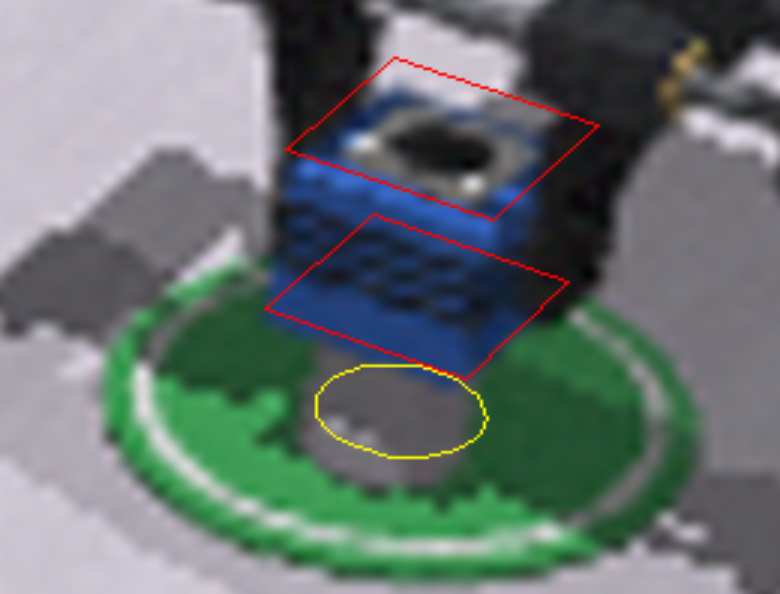

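Request:
drive_tool --moves "0 0 0.001 0 0.6;0 0 0 0 0.4;0 0 0 0 0.3;0 0 0 0 0.2;0 0 0 0 0.2;0 0 0 0 0.2;0 0 0 0 0.2;0 0 0 0 0.2"

```text
time: 8.75
ee_pos: [0.496, -0.2665, 0.0646]
eef_rot: [0.51, 0.49, -0.51, 0.49]
ft_force: [0.1, 1.3, -0.8]
width: 0.0695
```

Run:
```python
from h import *
snap("side","s5"); crop("s5",295,140,365,200,10,"c11"); snap("wrist","w5")
print(r.read_state()["ft_force"])
```

```text
[-1.03423242  0.07148055  0.30319698]
```

View pics/c11.png

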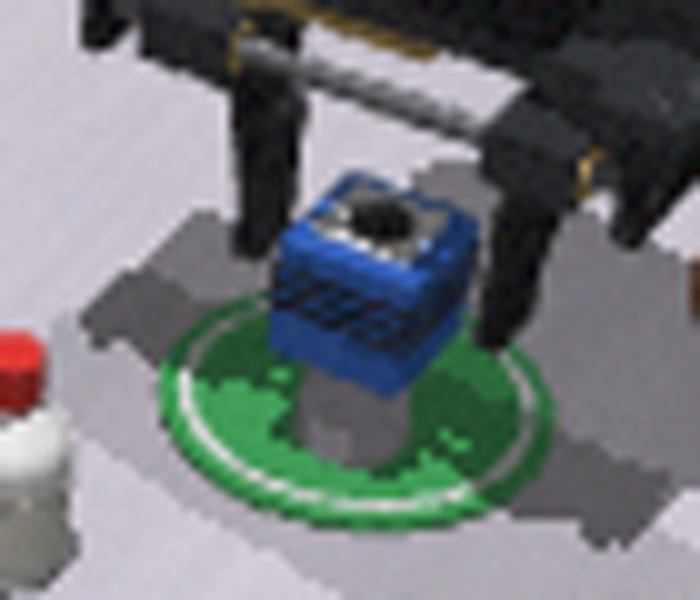

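View pics/w5.png

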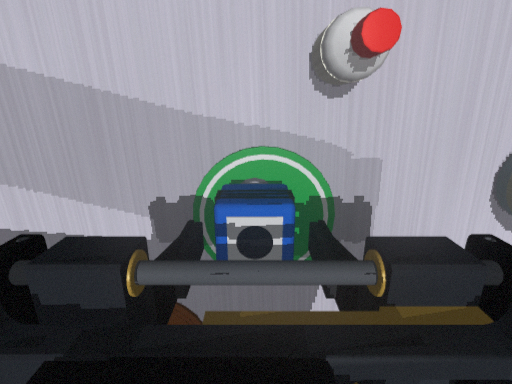

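Run:
```python
from h import *
print(ray("s5",295+37.9-.45,140+22.9-.45,.082)); print(ray("w5",254,242,.082))
for p in [(280,240),(355,172),(480,225),(400,283)]: print(ray("s5",295+p[0]/10-.45,140+p[1]/10-.45,.082))
print(ray("side0",325.5,182,.004),)
```

```text
[ 0.49185614 -0.25271096  0.082     ]
[ 0.49481149 -0.25713842  0.082     ]
[ 0.51324125 -0.23216706  0.082     ]
[ 0.51020633 -0.27526316  0.082     ]
[ 0.46838004 -0.27048309  0.082     ]
[ 0.47549354 -0.23182737  0.082     ]
[ 0.50570883 -0.25404451  0.004     ]
```

Request:
drive_tool --moves "0 0.0055 0 0 0.2;0 0.005 0 0 0.2;0 0 0 0 0.2;0 0 0 0 0.5;0 0 0 0 0.6;0 0 0 0 0.7;0 0 0 0 0.7;0 0 0 0 0.7;0 0 0.02 0 0.7;0 0 0.04 0 0.7;0 0 0.05 0 0.7;0 0 0.04 0 0.7;0 0 0 0 0.7" --newtons 18

```text
time: 10.48
ee_pos: [0.4973, -0.2564, 0.2176]
eef_rot: [0.511, 0.488, -0.51, 0.491]
ft_force: [0.8, -0.1, -3.5]
width: 0.0436
```

Request:
drive_tool --moves "0 0.038 0 -5 0.7;0 0.038 0 -5 0.7;0 0.038 0 -5 0.7;0 0.038 0 -5 0.7;0 0.038 0 -5 0.7;0 0.038 0 -5 0.7;0 0.038 0 -5 0.7;0 0.038 0 -5 0.7;0 0.038 0 -5 0.7;0 0.038 0 -5 0.7;0 0.038 0 -5 0.7;0 0.038 0 -5 0.7;0 0.038 0 -5 0.7;-0.003 0.035 0 -5 0.7;0 0 0 0 0.7;0 0 0 0 0.7"

```text
time: 12.48
ee_pos: [0.4927, 0.2721, 0.2133]
eef_rot: [-0.698, -0.108, 0.699, -0.109]
ft_force: [-0.2, -1.3, -3.7]
width: 0.0438
```

Run:
```python
from h import *
from scipy.spatial.transform import Rotation as R
for n in("side","wrist","top"): snap(n,n+"6")
s=r.read_state();M=R.from_quat(s["eef_rot"]).as_matrix(); print("jaw yaw",np.degrees(np.arctan2(M[1,1],M[0,1])),s["ee_pos"],s["joint_positions"],s["ft_force"],s["width"],s["time"])
crop("side6",130,150,300,350,4,"c12");
```

```text
jaw yaw -72.45382730393764 [0.49332139 0.27162952 0.21412097] [ 0.04141032  0.29159641 -0.744239    1.62367309  0.20364524  1.30680955
 -1.99994478] [ 0.85299952  0.51639249 -2.41704692] 0.04357484376772366 12.625
```

View pics/c12.png

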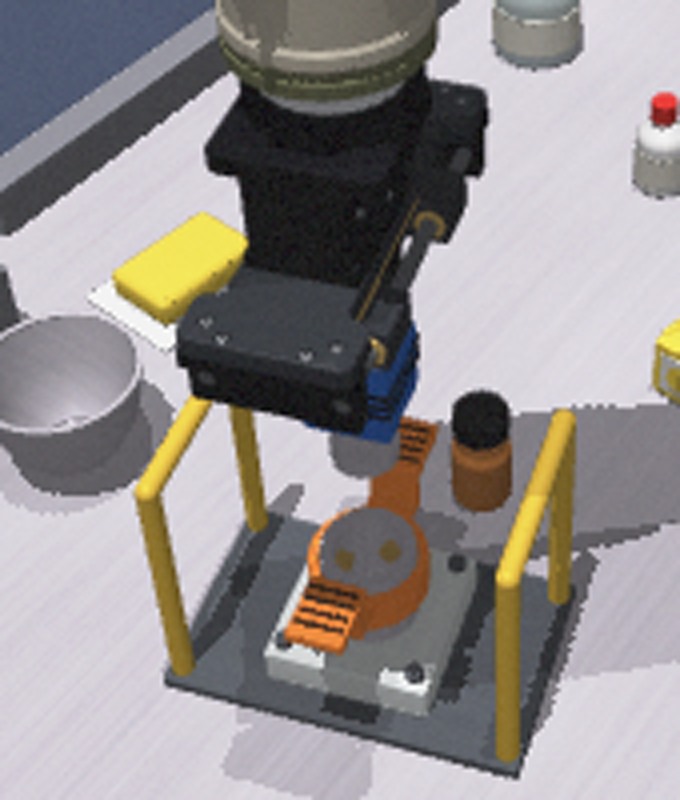

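View pics/wrist6.png

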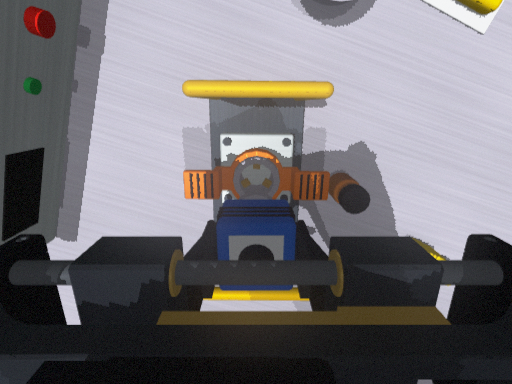

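Run:
```python
from h import *
f=lambda P:((proj("side6",P)-[130,150]+.4)*4).round(1)
print("mouth exp",f([.493,.2727,.08])); 
im=cv2.imread("pics/c12.png")
T=np.array([.4933,.2716,.2141])
for (c,z,R_,col) in [(T,.1535,.0145,(0,0,255)),(T,.1535+.0025,.017,(0,255,255)),([.493,.2727],.08,.025,(0,255,0)),([.493,.2727],.08,.0185,(0,255,0))]:
    p=[f([c[0]+R_*np.cos(t),c[1]+R_*np.sin(t),z]) for t in np.linspace(0,6.28,40)]
    cv2.polylines(im,[np.int32(p)],True,col,1)
cv2.imwrite("pics/c13.png",cv2.resize(im[400:660,250:470],None,fx=2.3,fy=2.3))
crop("wrist6",170,130,345,230,4,"c14")
for w in ([.511,.2203,.1],[.477,.3278,.1],[.493,.2727,.08]): print((proj("wrist6",w)))
```

```text
mouth exp [369.8 546. ]
[308.69703518 185.94512059]
[198.18873158 185.90167748]
[254.47027052 181.81557369]
```

View pics/c13.png

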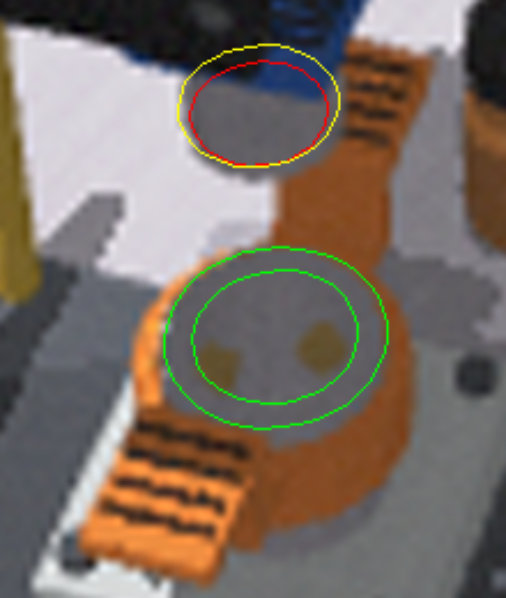

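View pics/c14.png

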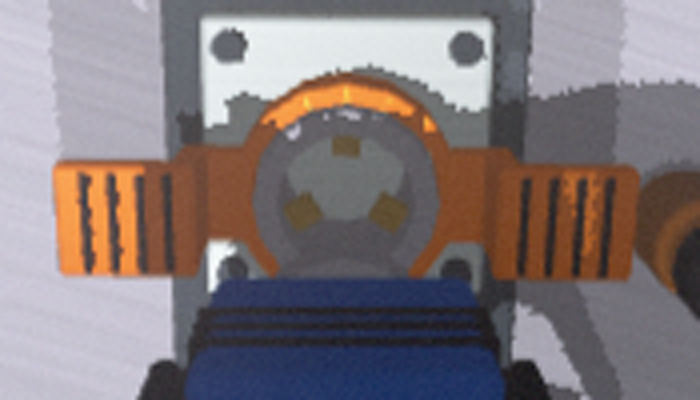

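Run:
```python
from h import *
im=cv2.imread("pics/c14.png")
f=lambda P:((proj("wrist6",P)-[170,130]+.4)*4)
T=np.array([.4933,.2716])
for c,z,R_,col in [([.493,.2727],.08,.025,(0,255,0)),([.493,.2727],.08,.0185,(0,255,0)),(T,.1535,.0145,(0,0,255)),(T,.156,.017,(0,255,255))]:
    p=[f([c[0]+R_*np.cos(t),c[1]+R_*np.sin(t),z]) for t in np.linspace(0,6.28,40)]
    cv2.polylines(im,[np.int32(p)],True,col,1)
cv2.imwrite("pics/c15.png",im)
```

```text
(no output)
```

View pics/c15.png

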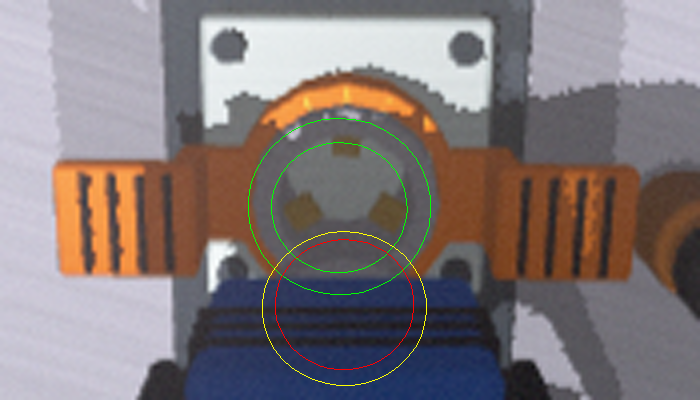

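Run:
```python
from h import *
im=np.load("pics/wrist6.npz")["im"][150:215,215:300].astype(float)
im=np.clip((im-40)*1.8,0,255).astype(np.uint8)
cv2.imwrite("pics/c16.png",cv2.resize(im,None,fx=9,fy=9,interpolation=cv2.INTER_CUBIC))
```

```text
(no output)
```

View pics/c16.png

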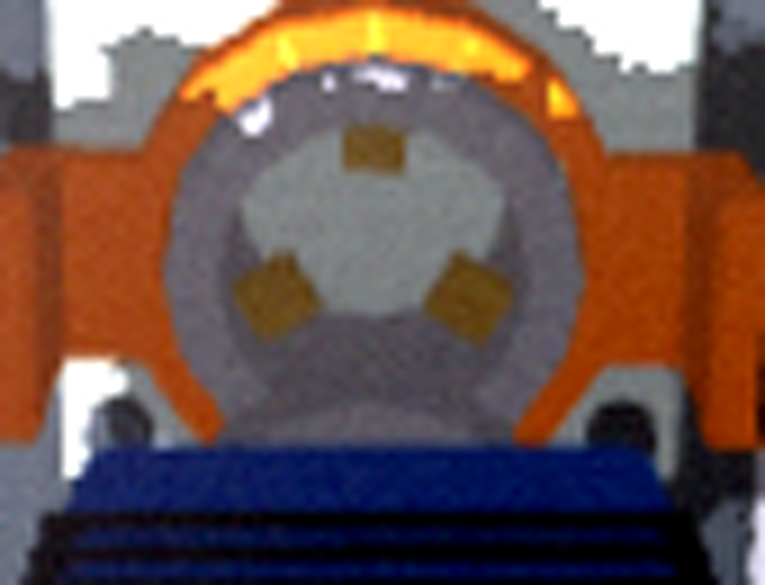

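Run:
```python
from h import *
T=np.array([.4933,.2716,0]); a=np.radians(17.5); sx=np.array([np.cos(a),np.sin(a),0]); sy=np.array([-sx[1],sx[0],0])
for n,(x0,y0,x1,y1,s) in dict(wrist6=(195,140,320,300,5),side6=(170,210,260,300,8)).items():
    im=np.load(f"pics/{n}.npz")["im"][y0:y1,x0:x1].astype(float); im=np.clip(im*1.6,0,255).astype(np.uint8)
    im=cv2.resize(im,None,fx=s,fy=s,interpolation=cv2.INTER_CUBIC)
    f=lambda P:((proj(n,P)-[x0,y0]+.4)*s)
    zt=.1535
    for z,col in((zt+.036,(0,255,255)),(zt+.078,(0,255,0))):
        q=[f(T+u*.022*sx+v*.022*sy+[0,0,z]) for u,v in((1,1),(1,-1),(-1,-1),(-1,1))]; print(n,z,np.round(q,0).tolist())
        cv2.polylines(im,[np.int32(q)],True,col,1)
    p=[f(T+.017*np.cos(t)*sx+.017*np.sin(t)*sy+[0,0,zt+.0025]) for t in np.linspace(0,6.28,40)]
    cv2.polylines(im,[np.int32(p)],True,(255,0,255),1)
    cv2.imwrite(f"pics/ov_{n}.png",im)
```

```text
wrist6 0.1895 [[146.0, 277.0], [467.0, 277.0], [456.0, 561.0], [156.0, 561.0]]
wrist6 0.23149999999999998 [[103.0, 402.0], [512.0, 402.0], [494.0, 748.0], [119.0, 747.0]]
side6 0.1895 [[276.0, 365.0], [342.0, 234.0], [514.0, 270.0], [454.0, 404.0]]
side6 0.23149999999999998 [[261.0, 239.0], [330.0, 109.0], [508.0, 144.0], [446.0, 277.0]]
```

View pics/ov_wrist6.png

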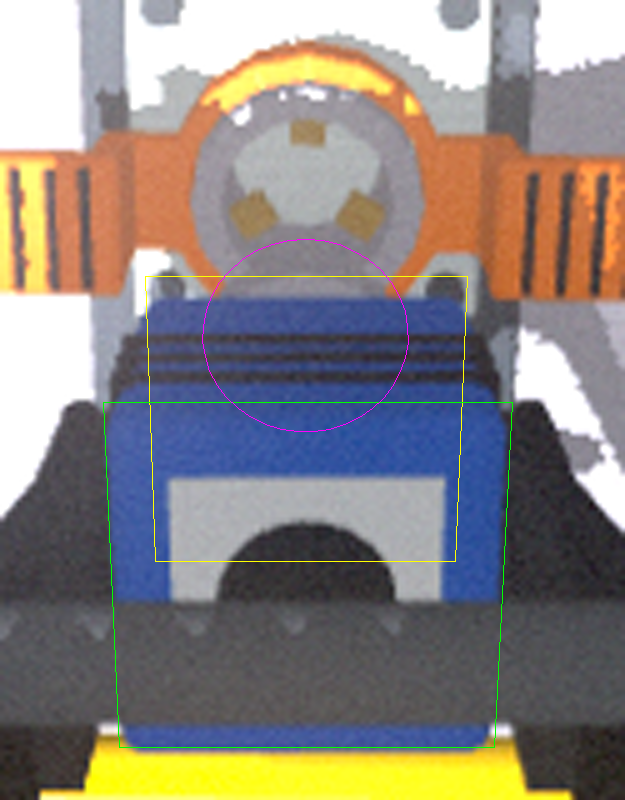

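View pics/ov_side6.png

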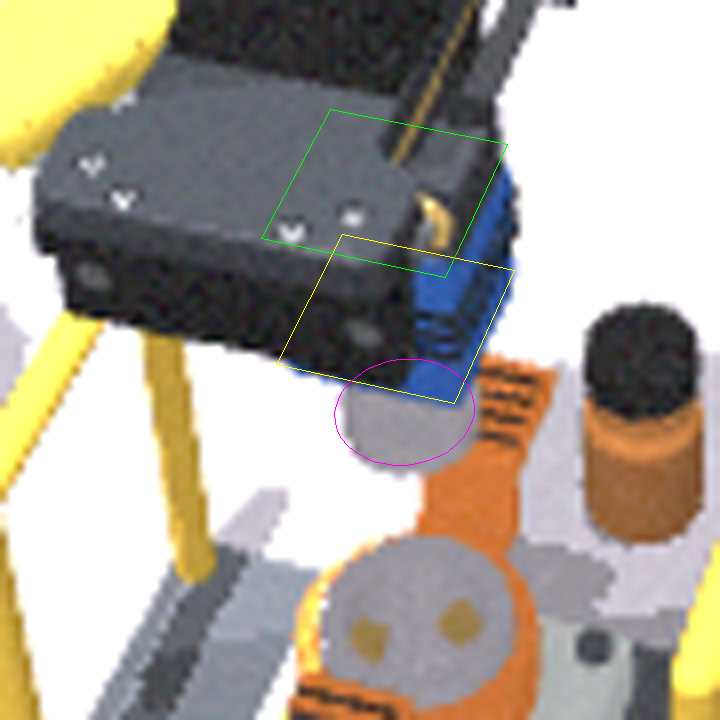

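Run:
```python
from h import *
a=np.radians(-2.5); jx=np.array([np.cos(a),np.sin(a),0]); fy=np.array([-jx[1],jx[0],0])
for n,(x0,y0,x1,y1,s) in dict(w5=(195,170,320,300,6),s5=(300,140,360,200,12)).items():
    im=np.load(f"pics/{n}.npz")["im"][y0:y1,x0:x1].astype(float); im=np.clip(im*1.6,0,255).astype(np.uint8)
    im=cv2.resize(im,None,fx=s,fy=s,interpolation=cv2.INTER_CUBIC)
    f=lambda P:((proj(n,P)-[x0,y0]+.4)*s)
    T=np.array([.4955,-.256,0]);zt=.004
    for z,col in((zt+.036,(0,255,255)),(zt+.078,(0,255,0))):
        q=[f(T+u*.022*jx+v*.022*fy+[0,0,z]) for u,v in((1,1),(1,-1),(-1,-1),(-1,1))]
        cv2.polylines(im,[np.int32(q)],True,col,1)
    p=[f(T+.017*np.cos(t)*jx+.017*np.sin(t)*fy+[0,0,zt+.0025]) for t in np.linspace(0,6.28,40)]
    cv2.polylines(im,[np.int32(p)],True,(255,0,255),1)
    cv2.imwrite(f"pics/ov_{n}.png",im)
```

```text
(no output)
```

View pics/ov_w5.png

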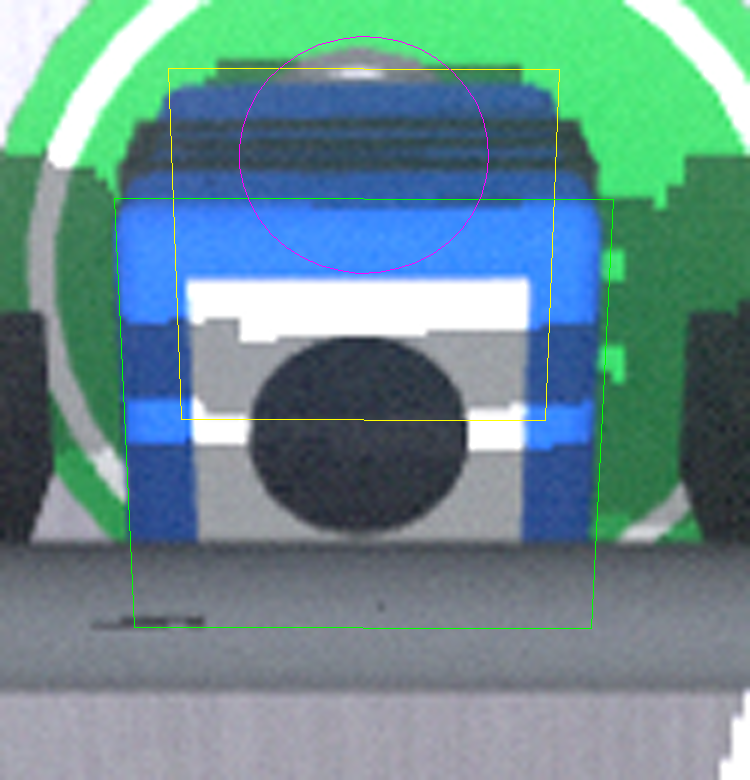

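View pics/ov_s5.png

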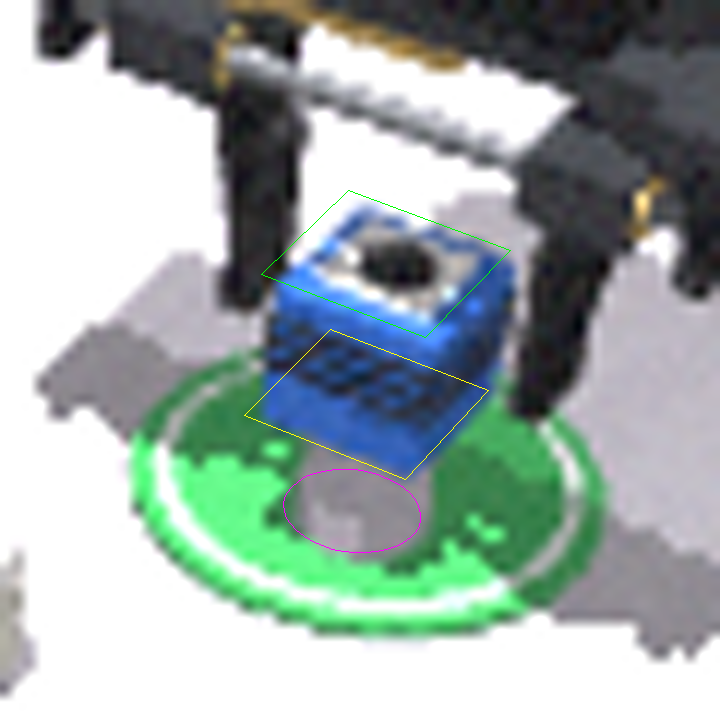

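Request:
drive_tool --moves "0 0 -0.02 0 0.7;0 0 -0.02 0 0.7;0 0 -0.015 0 0.7;0 0 -0.006 0 0.7;0 0 0 0 0.7;0 0 0 0 0.7" --newtons 4

```text
time: 13.38
ee_pos: [0.4933, 0.2733, 0.1542]
eef_rot: [0.699, 0.108, -0.698, 0.108]
ft_force: [0.5, 0.3, -3.0]
width: 0.0439
```

Run:
```python
from h import *
for n in("side","wrist"): snap(n,n+"7")
s=r.read_state(); print(s["ee_pos"],s["ft_force"],s["width"])
for n,(x0,y0,x1,y1,s) in dict(wrist7=(195,140,320,300,5),side7=(170,220,260,310,8)).items():
    im=np.load(f"pics/{n}.npz")["im"][y0:y1,x0:x1].astype(float); im=np.clip(im*1.7,0,255).astype(np.uint8)
    cv2.imwrite(f"pics/b_{n}.png",cv2.resize(im,None,fx=s,fy=s,interpolation=cv2.INTER_CUBIC))
```

```text
[0.49327617 0.27328475 0.15419079] [ 0.32555114  0.16350937 -2.8238061 ] 0.04374966995058286
```

View pics/b_wrist7.png

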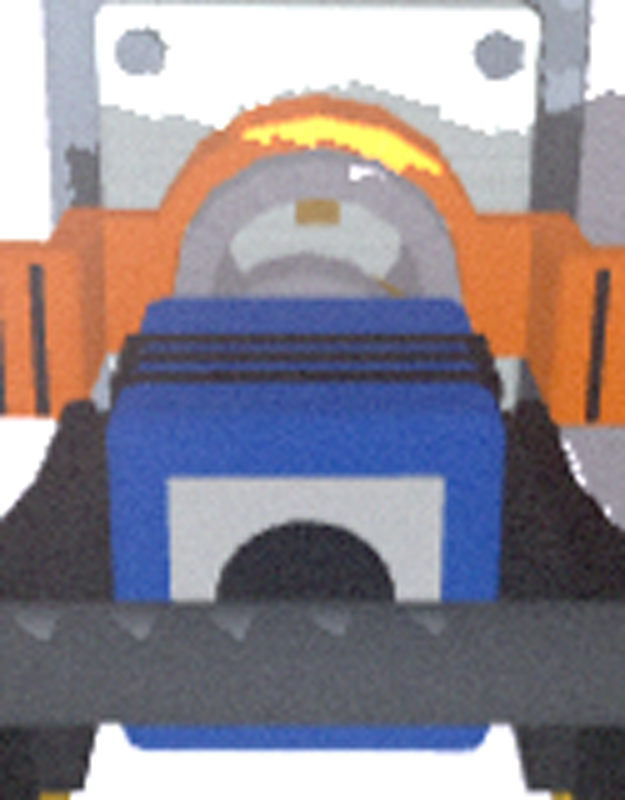

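View pics/b_side7.png

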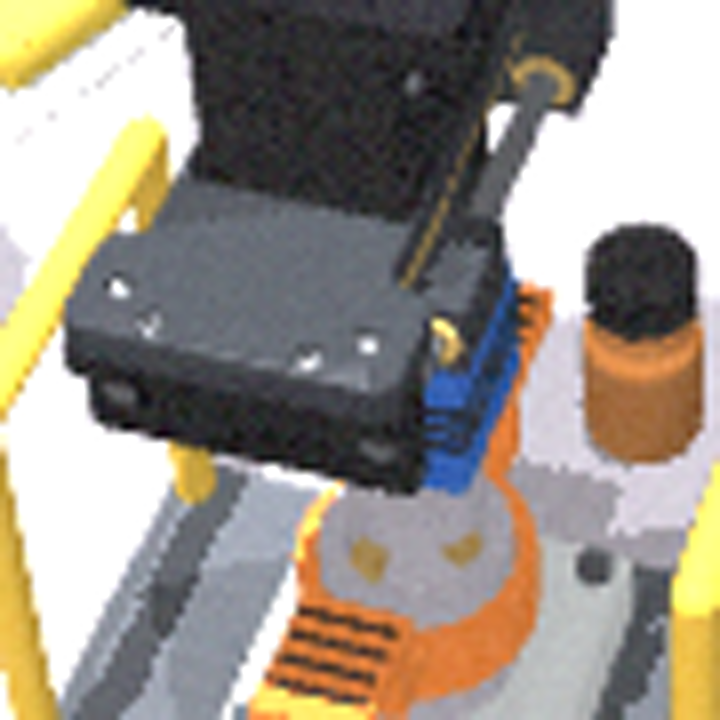

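Run:
```python
from h import *
a=np.radians(17.5); sx=np.array([np.cos(a),np.sin(a),0]); sy=np.array([-sx[1],sx[0],0])
n="wrist7";f=lambda P:((proj(n,P)-[195,140]+.4)*5)
T=np.array([.4933,.2733,0])
t=np.linspace(0,6.28,200)
def top(d,R,z): return min(f(T+(d+R*np.cos(k))*sx+R*np.sin(k)*sy+[0,0,z])[1] for k in t)
for d in np.arange(-.006,.007,.001): print(round(d,3),"rim",round(top(d,.025,.08),1),"bore",round(top(d,.0185,.08),1),"nose",[round(min(top(d,.0145,z),top(d,.017,z+.0025)),1) for z in (.0895,.0925)])
```

```text
-0.006 rim 202.3 bore 238.3 nose [np.float64(268.0), np.float64(273.7)]
-0.005 rim 196.7 bore 232.8 nose [np.float64(262.3), np.float64(267.9)]
-0.004 rim 191.1 bore 227.3 nose [np.float64(256.6), np.float64(262.1)]
-0.003 rim 185.5 bore 221.8 nose [np.float64(250.8), np.float64(256.3)]
-0.002 rim 179.9 bore 216.2 nose [np.float64(245.0), np.float64(250.5)]
-0.001 rim 174.2 bore 210.7 nose [np.float64(239.2), np.float64(244.6)]
0.0 rim 168.6 bore 205.1 nose [np.float64(233.4), np.float64(238.8)]
0.001 rim 162.9 bore 199.5 nose [np.float64(227.6), np.float64(232.9)]
0.002 rim 157.2 bore 193.9 nose [np.float64(221.8), np.float64(227.0)]
0.003 rim 151.5 bore 188.3 nose [np.float64(215.9), np.float64(221.0)]
0.004 rim 145.8 bore 182.7 nose [np.float64(210.1), np.float64(215.1)]
0.005 rim 140.1 bore 177.1 nose [np.float64(204.2), np.float64(209.2)]
0.006 rim 134.3 bore 171.4 nose [np.float64(198.3), np.float64(203.2)]
```

Run:
```python
from h import *
a=np.radians(17.5); sx=np.array([np.cos(a),np.sin(a),0]); sy=np.array([-sx[1],sx[0],0])
N=ray("side6",170+410/8-.45,210+418/8-.45,.156); M=ray("side6",170+419/8-.45,210+619/8-.45,.08)
print(N,M,"N-M along sx,sy",(N-M)@sx,(N-M)@sy)
for k in ("side6","side7"):
  im=np.load(f"pics/{k}.npz")["im"][240:305,200:245].astype(float)
  im=np.clip((im-70)*2.5,0,255).astype(np.uint8)
  cv2.imwrite(f"pics/e_{k}.png",cv2.resize(im,None,fx=10,fy=10,interpolation=cv2.INTER_CUBIC))
im=np.load("pics/wrist7.npz")["im"][160:205,220:300].astype(float)
cv2.imwrite("pics/e_w7.png",cv2.resize(np.clip((im-40)*2,0,255).astype(np.uint8),None,fx=9,fy=9,interpolation=cv2.INTER_CUBIC))
```

```text
[0.49110215 0.27256455 0.156     ] [0.49196806 0.27450274 0.08      ] N-M along sx,sy -0.0014086567248513984 -0.0015881041410900781
```

View pics/e_side7.png

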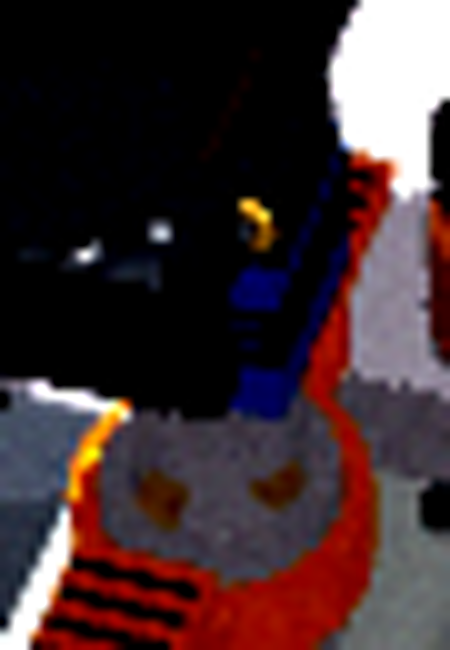

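View pics/e_w7.png

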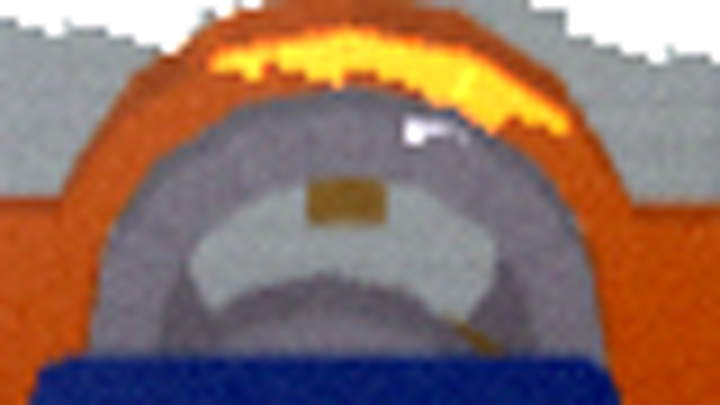

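Request:
drive_tool --moves "0.0037 0 0 0 0.7;0 0 -0.004 0 0.7;0 0 -0.004 0 0.7;0 0 -0.003 0 0.7;0 0 -0.003 0 0.7;0 0 0 0 0.7"

```text
time: 14.22
ee_pos: [0.4965, 0.273, 0.1393]
eef_rot: [-0.699, -0.108, 0.699, -0.108]
ft_force: [0.5, 0.7, -3.2]
width: 0.0439
```

Run:
```python
from h import *
snap("wrist","wrist8")
s=r.read_state(); print(s["ee_pos"],s["ft_force"],s["torque"])
im=np.load("pics/wrist8.npz")["im"][160:250,200:310].astype(float)
cv2.imwrite("pics/e_w8.png",cv2.resize(np.clip((im-30)*2,0,255).astype(np.uint8),None,fx=7,fy=6.6,interpolation=cv2.INTER_CUBIC))
```

```text
[0.49662491 0.2730243  0.13948036] [ 0.25983768 -0.59253994 -3.48789402] [ 0.01573092 -0.00600532  0.00708203]
```

View pics/e_w8.png

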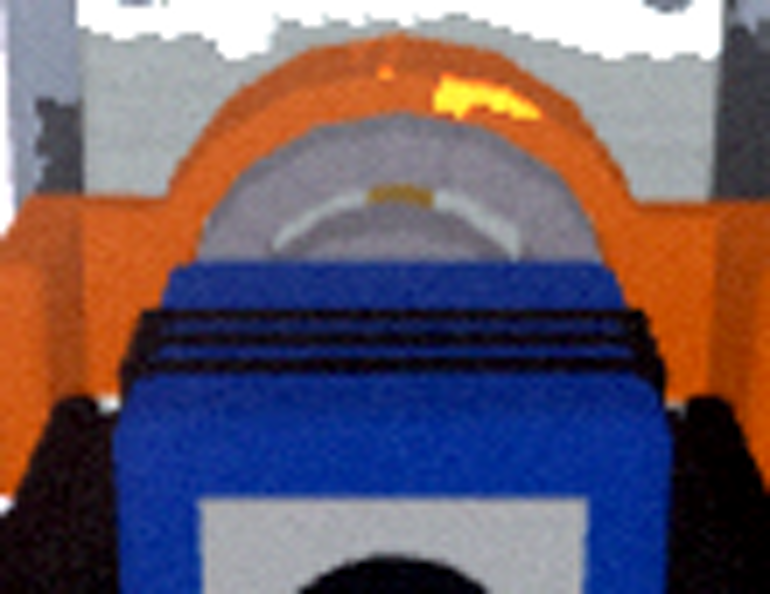

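Request:
drive_tool --moves "0.0021 0.0003 0 0 0.7;0 0 -0.002 0 0.7;0 0 -0.002 0 0.7;0 0 -0.002 0 0.7;0 0 0 0 0.7"

```text
time: 14.9
ee_pos: [0.4986, 0.2732, 0.1332]
eef_rot: [-0.699, -0.108, 0.699, -0.108]
ft_force: [0.3, 0.5, -2.5]
width: 0.044
```

Run:
```python
from h import *
snap("wrist","wrist9")
s=r.read_state(); print(s["ee_pos"],s["ft_force"],s["torque"])
im=np.load("pics/wrist9.npz")["im"][160:250,200:310].astype(float)
cv2.imwrite("pics/e_w9.png",cv2.resize(np.clip((im-30)*2,0,255).astype(np.uint8),None,fx=7,fy=6.6,interpolation=cv2.INTER_CUBIC))
```

```text
[0.49866995 0.27327244 0.13332145] [ 0.06724595  0.56104054 -2.49603434] [-0.01334187 -0.02275276 -0.05527448]
```

View pics/e_w9.png

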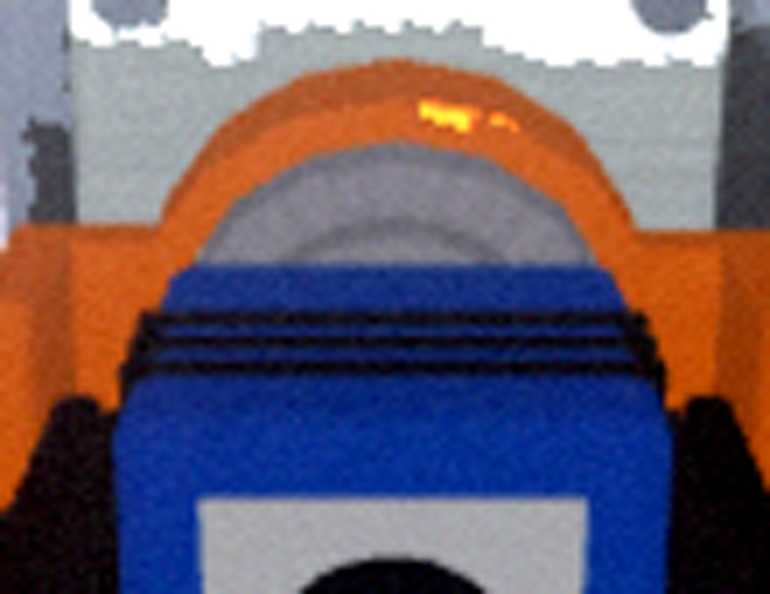

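Request:
drive_tool --moves "0 0 -0.002 0 0.7;0 0 -0.002 0 0.7;0 0 0 0 0.7"

```text
time: 15.32
ee_pos: [0.4987, 0.2733, 0.1293]
eef_rot: [-0.699, -0.108, 0.699, -0.108]
ft_force: [0.1, -0.2, -3.3]
width: 0.0441
```

Request:
drive_tool --moves "0 0 -0.002 0 0.7;0 0 -0.001 0 0.7;0 0 0 0 0.7"

```text
time: 15.7
ee_pos: [0.4988, 0.2734, 0.1266]
eef_rot: [0.699, 0.108, -0.699, 0.108]
ft_force: [-0.8, 0.0, -3.0]
width: 0.0442
```

Run:
```python
from h import *
snap("wrist","wrist10"); snap("side","side10")
s=r.read_state(); print(s["ee_pos"],s["ft_force"],s["torque"])
im=np.load("pics/wrist10.npz")["im"][160:250,200:310].astype(float)
cv2.imwrite("pics/e_w10.png",cv2.resize(np.clip((im-30)*2,0,255).astype(np.uint8),None,fx=7,fy=6.6,interpolation=cv2.INTER_CUBIC))
```

```text
[0.49879072 0.27336015 0.12658887] [ 0.13453635  0.27885714 -3.18202393] [ 0.03504915  0.05549407 -0.03531943]
```

View pics/e_w10.png

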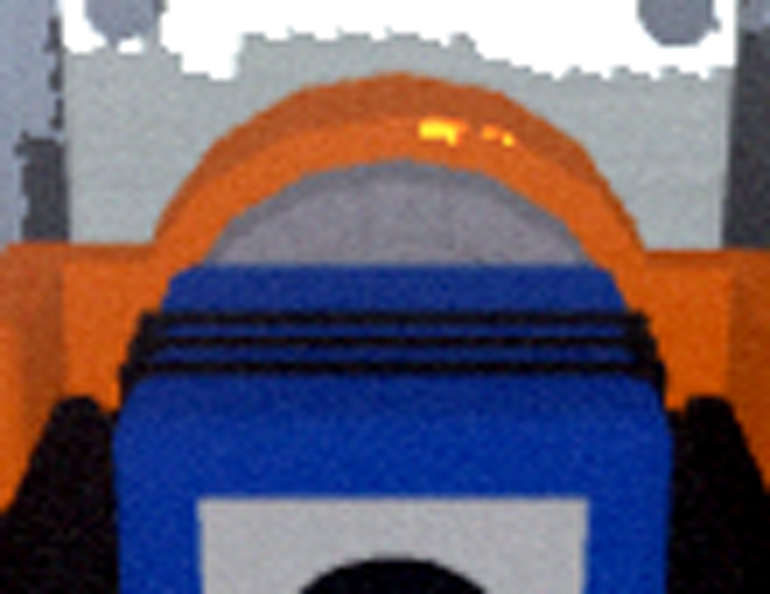

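Request:
drive_tool --moves "0 0 -0.001 0 0.7;0 0 -0.001 0 0.7;0 0 0 0 0.7"

```text
time: 16.18
ee_pos: [0.4993, 0.2735, 0.1253]
eef_rot: [0.699, 0.108, -0.698, 0.108]
ft_force: [-1.4, -1.3, 5.0]
width: 0.0438
```

Request:
drive_tool --moves "0 0 -0.001 0 0.7;0 0 -0.001 0 0.7;0 0 0 0 0.7"

```text
time: 16.55
ee_pos: [0.4993, 0.2736, 0.1232]
eef_rot: [0.699, 0.108, -0.698, 0.108]
ft_force: [0.4, -1.2, 4.8]
width: 0.0443
```

Request:
drive_tool --moves "0 0 0 0 0.6;0 0 0 0 0.4;0 0 0 0 0.2;0 0 0 0 0;0 0 0 0 0;0 0 0 0 0;0 0 0 0 0"

```text
time: 17.42
ee_pos: [0.4988, 0.2734, 0.1226]
eef_rot: [0.699, 0.108, -0.699, 0.108]
ft_force: [-0.3, 0.4, -0.3]
width: 0.086
```

Run:
```python
from h import *
snap("wrist","wrist11"); snap("side","side11")
s=r.read_state(); print(s["ee_pos"],s["ft_force"],s["width"],s["time"])
crop("side11",150,170,290,310,5,"e_s11")
```

```text
[0.49878434 0.27334792 0.1225934 ] [-0.26400068 -0.33291053  0.21894597] 0.086735161330797 17.525
```

View pics/wrist11.png

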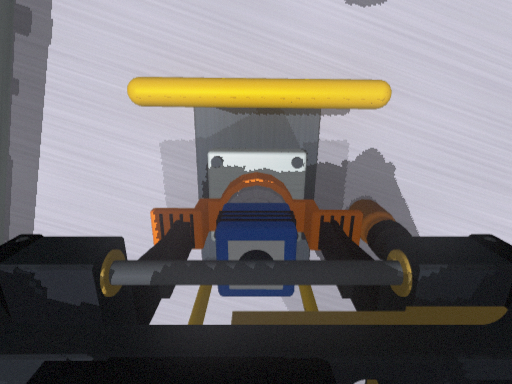

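View pics/e_s11.png

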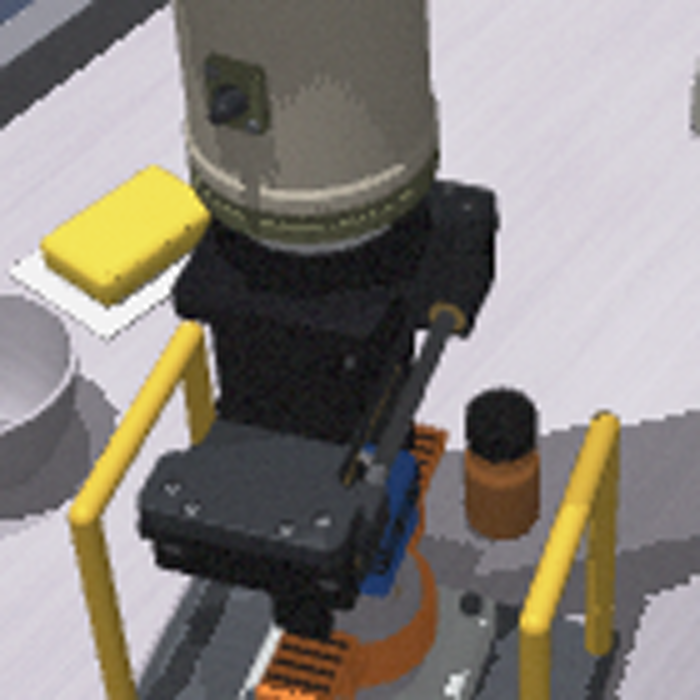

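Request:
drive_tool --moves "0 0 -0.004 0 0;0 0 -0.004 0 0;0 0 -0.003 0 0;0 0 -0.003 0 0;0 0 0 0 0"

```text
time: 18.15
ee_pos: [0.4987, 0.2733, 0.1086]
eef_rot: [-0.699, -0.108, 0.699, -0.108]
ft_force: [-1.4, -1.1, 3.5]
width: 0.0871
```

Request:
drive_tool --moves "0 0 -0.003 0 0;0 0 -0.002 0 0;0 0 -0.0015 0 0;0 0 0 0 0"

```text
time: 18.65
ee_pos: [0.4988, 0.2733, 0.1025]
eef_rot: [0.699, 0.108, -0.699, 0.109]
ft_force: [-2.8, -2.5, 8.3]
width: 0.0867
```

Run:
```python
from h import *
snap("wrist","wrist12"); s=r.read_state(); print(s["ee_pos"],s["ft_force"])
```

```text
[0.4987458  0.2733413  0.10251329] [-3.99116547 -2.89128659  8.02093263]
```

View pics/wrist12.png

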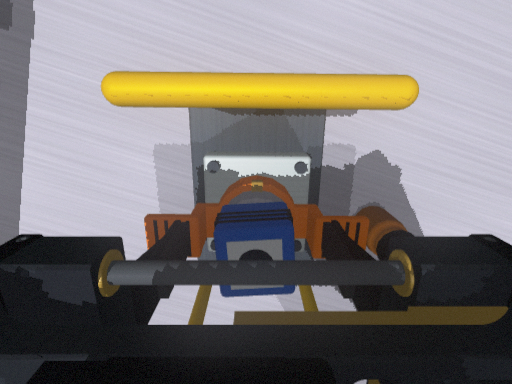

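Request:
drive_tool --moves "0 0 -0.001 0 0;0 0 -0.001 0 0;0 0 0 0 0;0 0 0 0 0"

```text
time: 19.2
ee_pos: [0.4988, 0.2733, 0.1006]
eef_rot: [0.699, 0.108, -0.699, 0.109]
ft_force: [-4.7, -2.2, 8.7]
width: 0.087
```

Run:
```python
from h import *
snap("wrist","wrist13"); snap("side","side13"); s=r.read_state(); print(s["ee_pos"],s["ft_force"])
crop("wrist13",190,160,330,310,5,"e_w13"); crop("side13",150,200,290,320,5,"e_s13")
```

```text
[0.49876243 0.27330852 0.10065812] [-3.93867043 -2.51588345  9.33771073]
```

View pics/e_w13.png

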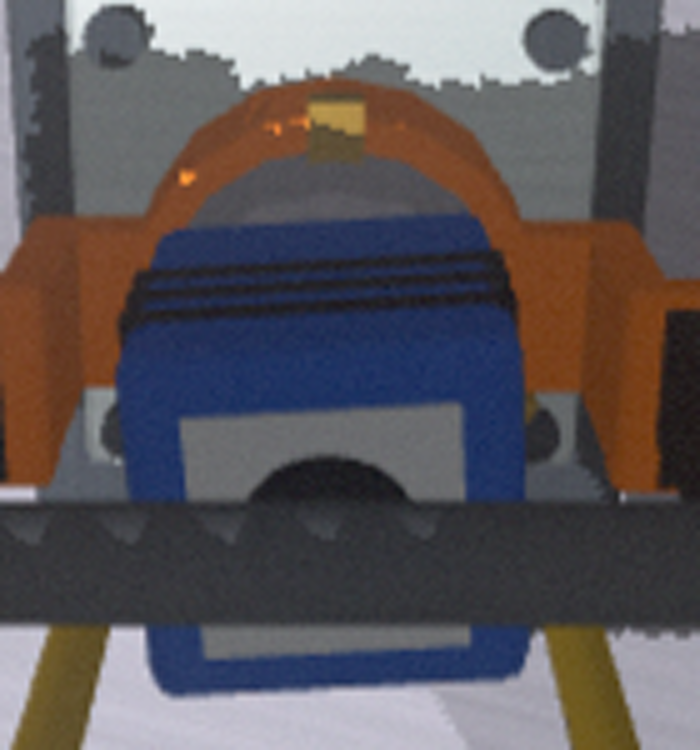

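View pics/e_s13.png

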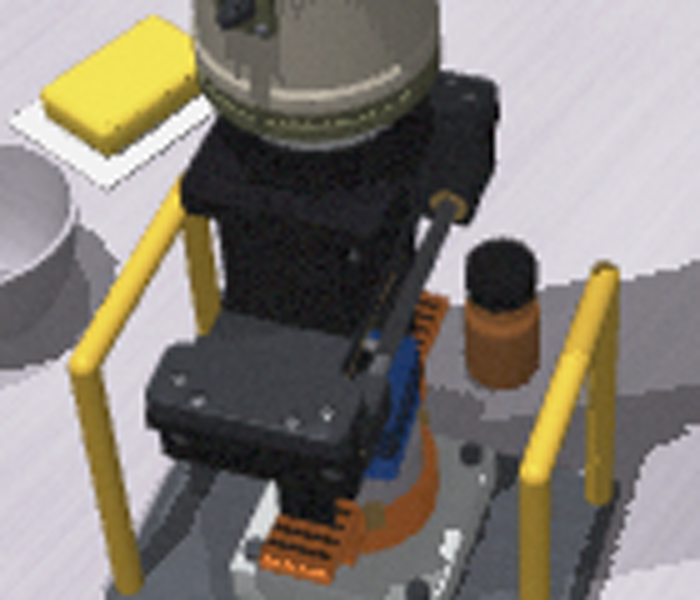

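Request:
drive_tool --moves "0 0 -0.001 0 0;0 0 -0.001 0 0;0 0 0 0 0;0 0 0 0 0"

```text
time: 19.8
ee_pos: [0.4988, 0.2734, 0.0994]
eef_rot: [0.699, 0.108, -0.699, 0.109]
ft_force: [-6.4, -4.9, 17.0]
width: 0.087
```

Run:
```python
from h import *
snap("wrist","wrist14"); snap("top","top14"); s=r.read_state(); print(s["ee_pos"],s["ft_force"],s["torque"])
crop("wrist14",190,160,330,310,5,"e_w14"); crop("wrist11",190,160,330,310,5,"e_w11")
```

```text
[0.49880516 0.27337054 0.09941214] [-6.59647829 -4.48823811 16.60581178] [-0.95280632  1.59541407  0.06981666]
```

View pics/e_w14.png

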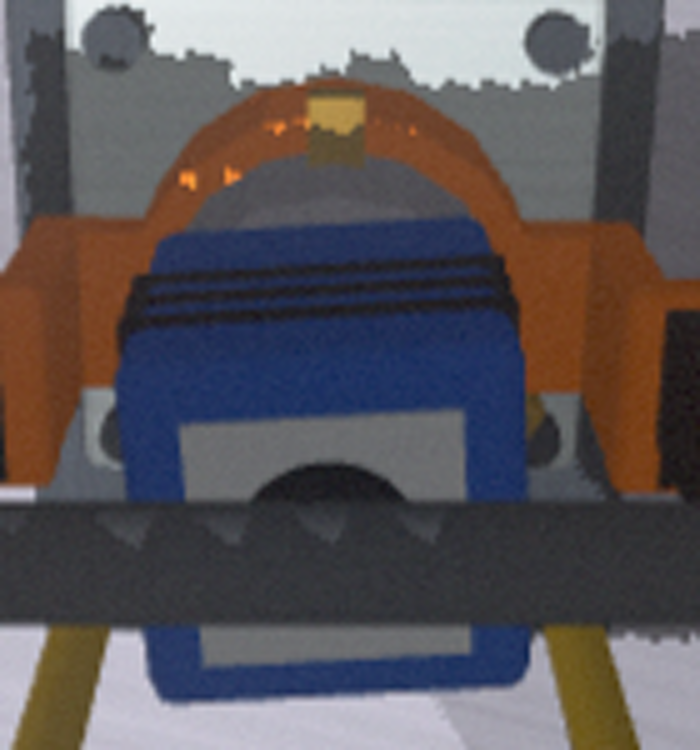

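View pics/e_w11.png

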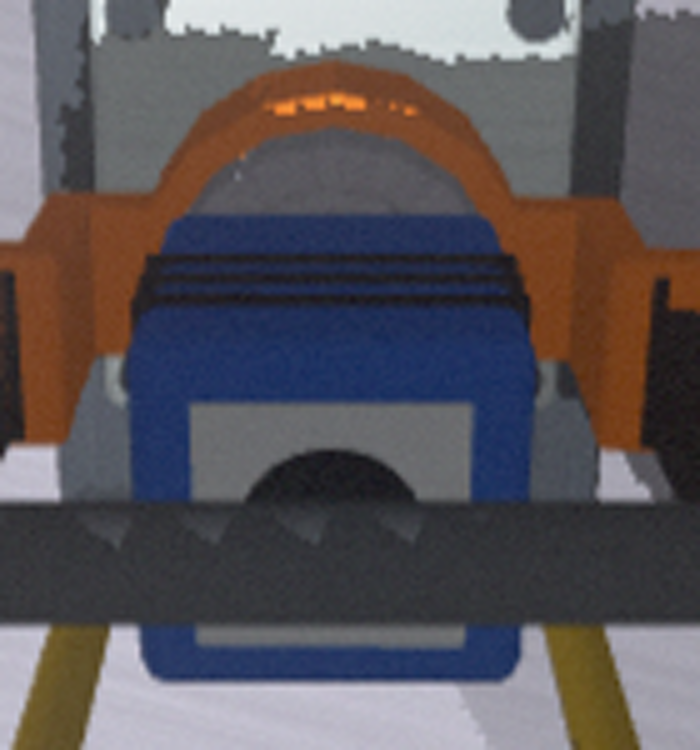

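Run:
```python
from h import *
a=np.radians(17.5); sx=np.array([np.cos(a),np.sin(a),0]); sy=np.array([-sx[1],sx[0],0])
n="wrist14"; im=cv2.imread("pics/e_w14.png")
f=lambda P:((proj(n,P)-[190,160]+.4)*5)
T=np.array([.496,.2725,0])
for z,col in((.08,(0,255,255)),(.122,(0,255,0)),(.144,(0,0,255))):
    q=[f(T+u*.022*sx+v*.022*sy+[0,0,z]) for u,v in((1,1),(1,-1),(-1,-1),(-1,1))]; cv2.polylines(im,[np.int32(q)],True,col,1); print(z,np.round(q).tolist())
p=[f(T+.025*np.cos(t)*sx+.025*np.sin(t)*sy+[0,0,.08]) for t in np.linspace(0,6.28,60)]
cv2.polylines(im,[np.int32(p)],True,(255,0,255),1)
cv2.imwrite("pics/ov14.png",im)
```

```text
0.08 [[167.0, 210.0], [494.0, 211.0], [482.0, 498.0], [177.0, 498.0]]
0.122 [[122.0, 347.0], [541.0, 348.0], [522.0, 697.0], [138.0, 697.0]]
0.144 [[86.0, 455.0], [578.0, 456.0], [553.0, 849.0], [109.0, 849.0]]
```

View pics/ov14.png

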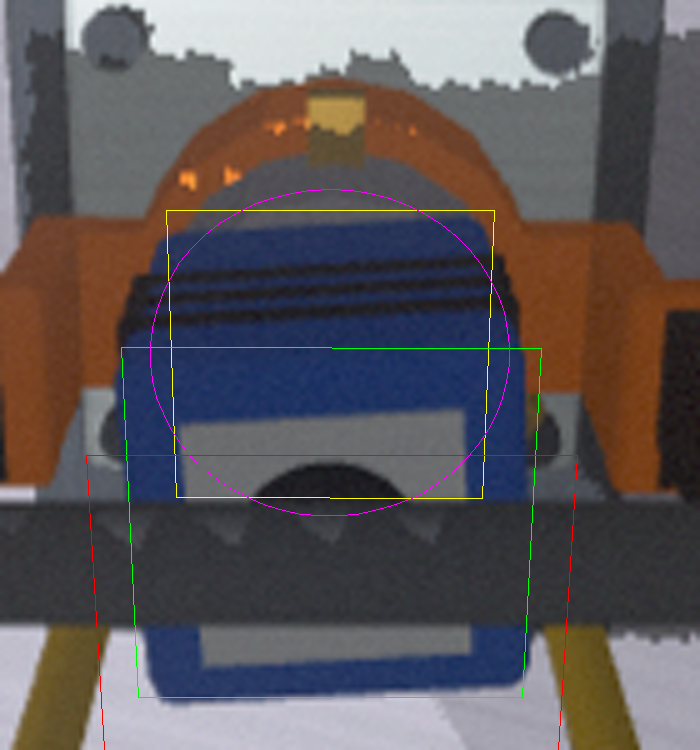

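The top face matches the home height: its outline fits z = 0.122, not 0.144. So the head has dropped, and I'm letting the sleeve up.

Request:
drive_tool --moves "0 0 0.002 0 0;0 0 0.003 0 0;0 0 0.004 0 0;0 0 0.005 0 0;0 0 0.01 0 0;0 0 0.03 0 0;0 0 0.05 0 0;0 0 0.05 0 0;0 0 0.05 0 0;-0.03 -0.05 0.02 0 0;-0.03 -0.05 0.02 0 0;-0.02 -0.06 0 0 0;0 -0.06 0 0 0;0 -0.06 0 0 0;0 0 0 0 0;0 0 0 0 0"

```text
time: 21.9
ee_pos: [0.4191, -0.0053, 0.3424]
eef_rot: [0.699, 0.109, -0.699, 0.108]
ft_force: [0.1, 0.6, 0.4]
width: 0.0871
```

Run:
```python
from h import *
snap("side","side15"); snap("top","top15"); s=r.read_state(); print(s["ee_pos"],s["ft_force"],s["time"])
crop("side15",155,225,290,345,5,"e_s15")
d=((np.array([[.0,0]])))
n="side15"; im=cv2.imread("pics/e_s15.png"); f=lambda P:((proj(n,P)-[155,225]+.4)*5)
a=np.radians(17.5); sx=np.array([np.cos(a),np.sin(a),0]); sy=np.array([-sx[1],sx[0],0]); T=np.array([.493,.2727,0])
for z,col in((.1,(255,0,255)),(.088,(255,255,0))):
  for k in(1,-1):
    q=[f(T+u*.015*sx+(k*.056+v*.018)*sy+[0,0,z]) for u,v in((1,1),(1,-1),(-1,-1),(-1,1))]; cv2.polylines(im,[np.int32(q)],True,col,1)
q=[f(T+u*.022*sx+v*.022*sy+[0,0,.122]) for u,v in((1,1),(1,-1),(-1,-1),(-1,1))]; cv2.polylines(im,[np.int32(q)],True,(0,255,0),1)
cv2.imwrite("pics/ov15.png",im)
```

```text
[ 0.41910786 -0.00457154  0.34228227] [0.66976831 0.11674262 0.73428435] 22.0
```

View pics/e_s15.png

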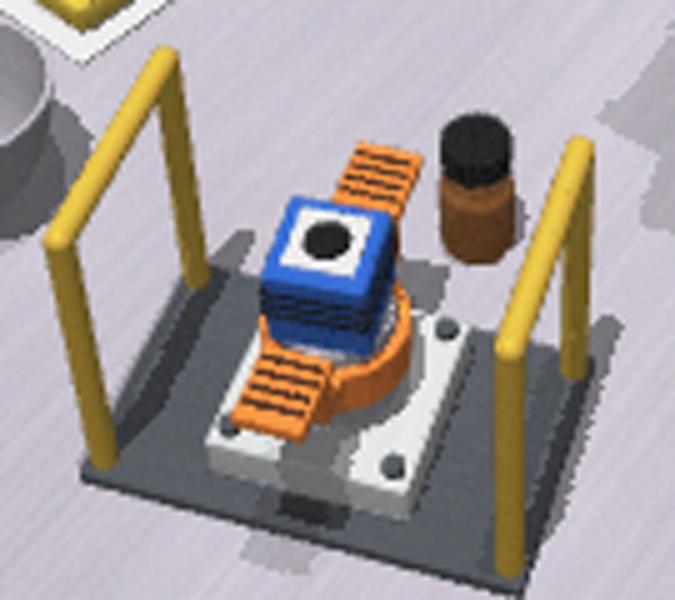

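View pics/ov15.png

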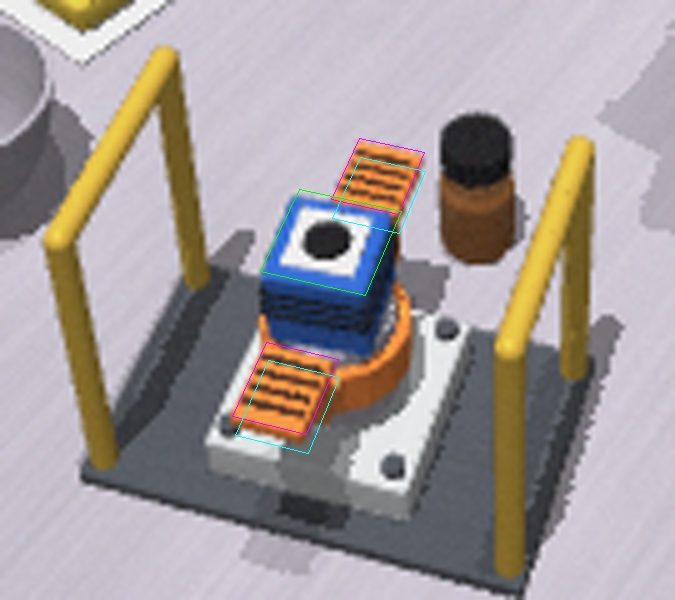

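View pics/top15.png

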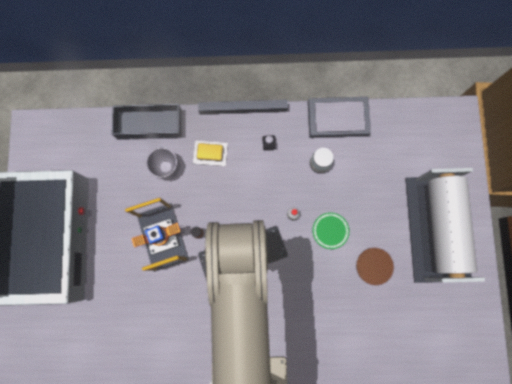

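The head is home and level, and the wings sit at the same pixels as in the first picture, (378,180) and (282,392) in the crop. The other things haven't moved, so I'm handing in.

```bash
python3 -c "
from bench import ticket; print(ticket.close_job())"
```

```text
the job is handed in; nothing more can be done
None
```

I handed the job in at about 22 s with the sensor head locked in the coupler. The interface reports no verdict, so this rests on my own checks.

**What I did:**
- **Pad:** I gripped the blue head near its white end, and it swung upright by itself when lifted. I stood it on the green pad and let go for over half a second.
- **Coupler:** I gripped it again, stood it in the coupler on the catches and let go. I then pressed both wings with the open fingers until the stop, raised the tool so the spring lifted the sleeve, and moved clear.

**Last checks:**
- **Head:** in the last wrist picture before release, its top face fits the home height (122 mm, not 144 mm). In the final side view it sits level on the rim.
- **Sleeve:** the wings are at the same pixels as in the first side picture, so the sleeve is back up.
- **Surroundings:** the tool is clear, with only about 1 N of noise on the force reading. The other things show no visible shift, but the arm hides the yellow look-alike in the last top view.

**What disagreed:**
- **Nose position:** before insertion the side camera put the nose about 1.5 mm off the coupler's axis, and the wrist camera about 6 mm. I moved in steps, about 6 mm in all, and the nose entered with no contact force until it met the catches.
- **Tilt:** the wrist view suggested the head was tilted about 3 to 6° in the grip before insertion. That was gone in the final view.
- **Pressing force:** at the stop I read about 17 N, with some sideways force of up to about 8 N.

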